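Jack up the microscope for a foot change

TASK

One side of the stereo microscope must be raised so that a worn foot can be changed. Take the red toe jack and set it flat on the bench with its orange saddle centred under the microscope's lift tab, right below the orange dot, and its toe pointing squarely in at the microscope. Then pump the handle: one full trial stroke down and let it come all the way back up, then push it fully down a second time and finish while still holding the handle down, with the jack alone carrying the raised microscope; leave the other things on the bench where they are and do not push on the microscope.

Things in the scene. Friction and masses are not known exactly. Their poses are not given: they have to be found in the camera images.
- microscope: White stereo microscope, 3.2 to 5 kg; base 220 mm (x) by 270 mm (y), underside 20 mm and top 77 mm above the bench, head and eyepieces up to 450 mm. It cannot slide; it tips (up to 0.12 rad) about the feet opposite the lift tab and falls back by itself. Origin on that tipping line at bench height; its -x points to the lift tab 230 mm away. The jack's toe must point along its +x.
- lift_pad (a point): Lift point: on the flat underside of the steel lift tab, 42 mm above the bench when down. The tab, 60 mm wide and 10 mm thick, sticks out 46 mm from the side of the microscope's base in its -x; this point is 21 mm in from the outer edge, 25 mm outside the base, right below the orange dot (18 mm diameter) on the tab's top. Axes as the microscope's.
- jack: Loose red toe jack, about 0.9 kg. Origin under its base plate, below the centre of its square column; +x along the toe, z up. Plate 195 x 70 x 8 mm, from 110 mm behind to 85 mm ahead of the origin. Column 40 x 40 mm, top 102 mm high plus a 6 mm steel button: grip it from above, across its y sides. The handle is behind it (-x), the toe ahead.
- jack_toe: Steel toe that runs up the front of the column: an arm 28 mm wide reaching 74 mm ahead of the jack's origin, with the orange saddle on its end. Axes and origin as the jack's when down. It rises 40 mm per rad of handle, 22 mm at full stroke; it sinks when the handle comes up.
- saddle (a point): Centre of the flat top of the orange saddle, a disc of 28 mm diameter, 60 mm ahead of the jack's origin and 34 mm above the bench when down (8 mm below the lift pad); it goes straight up with the toe.
- jack_handle (a joint): Pump handle angle, rad: 0 = fully up (30 degrees above level, its rest), 0.55 = fully down (about level). It turns about a cross pin 35 mm behind the jack's origin and 60 mm above the bench. A spring and the load push it back up whenever it is let go; holding it down under load takes about 7 to 11 N at the paddle.
- handle_grip (a point): Centre of the upper face of the black paddle (orange band) at the handle's end, 55 x 42 x 12 mm: push down here with closed fingertips. It is 140 mm along the handle from the pin, 6 mm above its centre line: 153 mm behind the jack's origin and 135 mm high when up, 175 mm behind and 62 mm high when fully down.
- refractometer: Bystander: grey box instrument 150 x 45 x 54 mm, origin under its centre.
- eyepiece: Bystander: black stepped cylinder, 44 mm diameter, 50 mm high, origin under its centre.
- oil_bottle: Bystander: amber bottle 32 mm diameter, 60 mm high, origin under its centre.
- feet_dish: Bystander: white bowl 80 mm diameter, 30 mm high, origin under its centre.
- lens_cap: Bystander: black cap 30 mm diameter, 20 mm high with a stub arm, origin under its centre.
- gem_jar: Bystander: clear jar 40 mm diameter, 45 mm high, white cap, origin under its centre.
- screwdriver: Bystander: screwdriver 170 mm long lying on the bench, origin under its middle.

How it is judged:
On the way, in this order (a step that is already met when the one before it is completed fails the run):
1. the jack stands flat with its saddle under the lift pad, handle up, microscope still down (horizontal distance between saddle and lift_pad below 0.012 m and angle between the x axis of jack and the x axis of microscope, either way round below 0.26 rad and height (world z) of jack below 0.003 m and angle between jack's own z axis and vertical below 0.03 rad and value of joint jack_handle below 0.12 rad and height (world z) of lift_pad below 0.044 m and linear speed of jack below 0.02 m/s), for 0.2 s.
2. trial stroke: the handle is pushed down and the jack raises the microscope (value of joint jack_handle above 0.45 rad and height (world z) of lift_pad above 0.049 m and contact force between jack_toe and microscope above 3 N), for 0.1 s.
3. the handle comes all the way back up and the microscope is down (value of joint jack_handle below 0.12 rad and height (world z) of lift_pad below 0.044 m), for 0.1 s.
At the end, for the whole second after the job is handed in: Fingers push on the jack (over 1.5 N), handle beyond 0.45 rad, lift pad above 49 mm, carried by the toe (over 3 N), robot not touching the microscope; saddle within 14 mm of the lift point from above, jack within 0.28 rad of the microscope's x, flat (0.04 rad) and still on the bench (all of step 2 and contact force between the fingers and jack above 1.5 N and contact force between each of the arm, the fingers and microscope below 0.5 N and horizontal distance between saddle and lift_pad below 0.014 m and angle between the x axis of jack and the x axis of microscope, either way round below 0.28 rad and angle between jack's own z axis and vertical below 0.04 rad and height (world z) of jack below 0.005 m and linear speed of jack below 0.02 m/s); the arm keeps its last pose, push and grip.
It fails at once if the robot pushes on the microscope (contact force between any of the arm, the fingers and microscope above 5 N).
It fails at once if a bystander is disturbed (distance of any of refractometer, eyepiece, oil_bottle, feet_dish, lens_cap, gem_jar, screwdriver from where it was at the start of the episode above 0.03 m).
It also fails if it takes over 51 s, if anything falls off the work surface, if the arm or the gripper's body presses on something with over 40 N, if the wrist force passes 120 N, or if a joint passes its speed limit or range.

ROBOT

A 7-joint arm with a two-finger parallel gripper is mounted at the origin on the work surface. World frame = base frame: x ahead of the robot, y to its left, z up, the work surface at z = 0. Lengths are in m, angles in rad, forces in N, time in s.
With the tool pointing down it reaches from about 0.4 to 0.925 m from the base axis. Payload 5.6 kg.
Tool frame: the origin (TCP) lies on the centre line of the jaws, within the pads' length; the fingertips stand 11 mm ahead of it and the grasp point (between the pads) lies 8 mm behind it (tip_extent is the distance from the TCP to the fingertips, in m); z points along the fingers, y is the line along which they close (so a half turn about z gives the same grasp; the last joint's range is limited). The gripper opens to 85 mm and grips with 20 to 120 N. Pads are 22 mm wide; open, the fingers measure 114 mm over their backs; the gripper's body (76 mm by 85 mm) begins 54 mm behind the grasp point. The pads swing forward as they close: fully open they stand 13 mm farther back than shut.
Start: joints at [-1.393, 0.468, -0.012, 1.603, 0.006, 1.071, -0.056], TCP at [0.142, 0.634, 0.242] pointing down, gripper open.
Joint ranges: [-2.53, 2.53], [-0.31, 2.02], [-1.57, 1.55], [0.28, 2.44], [-1.29, 4.43], [0.15, 1.84], [-2.92, 2.92]. Speed limits (rad/s): [2.57, 2.57, 3.14, 3.14, 3.14, 3.14, 3.14].

INTERFACE

Orientations are given as a unit quaternion [x, y, z, w].
In Python, from workcell import * gives the robot as it stands. The module is installed in compiled form; this text tells all that it offers.
- The arm moves only by the tool send_rows, never from a script. Its argument "rows" is a list of rows, each an object with "claw": the finger opening in mm, from 0 to 85.4; "offset": the shift along the world's x, y, z in mm, a list of three; "spin": the turn about the world's z in degrees. A call has 1 to 20 rows; each row is the pose to reach, as a shift and turn from the pose commanded when the call began; what a row does not reach only later rows make up. A row lasts 1/12 s, in which the tool goes at most 41.7 mm and 7.16 degrees, less where a joint would pass 70% of its speed; a pose out of reach is approached as far as the arm can. A call with a gripper value outside its range is refused whole. The fingers move at their own pace and stop on an object; "force" is the grip in N (left out, the last holds). Time passes only in rows, so rows that repeat a pose let the fingers close. It gives the time, the measured TCP pose, the force, the opening and the grip force at its end, in the units of the state.
- get_obs(): the state, without advancing time (a new reading comes with each control period).
- read_camera(name): name is "scene" or "side" or "wrist"; returns the picture (420x560x3 uint8, red, green, blue); there is no depth.
- calibration(name): a dict with "vertical_fov" (degrees; the focal length in pixels is half the picture's height over the tangent of half this angle, whatever the lens; pixels are square), "cx", "cy" (the principal point, pixels), "eye" and "attitude" of the camera in the world; the wrist camera has in their place "hand_eye" (4x4, takes a point from camera to tool coordinates, whose origin is the TCP and whose axes are the flange's). Camera axes: x right, y down, z forward; pixel columns grow to the right and rows downward; lengths in m; the calibration is good to about 2 mm. A picture is of the moment at which its call begins: read the wrist's pose just before it. calibration takes no time and is no camera call.
- close_job(): hands the job in; it is judged then, once.
The state is a dict: "time": time; "joints": joint angles; "joint_velocities": joint speeds; "tau": joint torques, N m; "ee_pos": TCP position; "eef_rot": TCP orientation; "force": force on the tool from outside, world axes, zero at the start; "wrist_torque": the same for the moment, N m; "gripper_width": opening from 0.0 (shut) to 1.0 (fully open); "grip_force": force on a finger pad.
Only numpy, scipy, OpenCV 4.12 (cv2) and the standard library are available. Lean on these libraries where they do the work, as an engineer would, in place of code of your own. Each camera call takes 0.05 s, during which the arm holds its last target. There are 200 camera calls.

## Working session

There is one attempt and no reset: what is moved stays moved. The work goes in short steps, Python scripts to look and compute and a tool call to move; the robot and the scene stay as the last step left them, time stands still between calls to the robot, and variables do not carry over. Pictures are saved under pics/ and viewed, at most 10 in all, crops included, and the job is handed in when it is done.

Besides the shell and the picture viewer there is one more tool, called as name([rows], argument=value, ...), one row to a line, values as JSON. send_rows: Moves the arm, as the interface text tells. Its arguments: {"type":"object","properties":{"rows":{"type":"array"},"force":{"type":"number"}},"required":["rows"]}

```bash
mkdir -p pics
python3 - <<'E'
from workcell import *
import cv2,numpy as np
for n in("scene","side","wrist"):
    o=get_obs(); im=read_camera(n); cv2.imwrite(f"pics/{n}0.png",im[:,:,::-1]); print(n,calibration(n))
print(o)
a=[cv2.imread(f"pics/{n}0.png") for n in("scene","side")]
E
```

```text
scene {'vertical_fov': 52.179863499898644, 'cx': 273.145114267852, 'cy': 213.72044800082296, 'eye': array([0.83782925, 0.43929349, 1.07232079]), 'attitude': array([ 0.25771356,  0.92548634, -0.26544829, -0.08121554])}
side {'vertical_fov': 57.43882152583551, 'cx': 284.0007109262939, 'cy': 215.6970340161222, 'eye': array([ 0.3382926 , -0.64284662,  0.63635664]), 'attitude': array([ 0.90319769, -0.15091555,  0.06769664, -0.39607523])}
wrist {'vertical_fov': 65.8654983248256, 'cx': 287.04685580518094, 'cy': 214.22358088507434, 'hand_eye': array([[ 3.89961206e-04, -9.46290900e-01, -3.23316223e-01,
         8.39139964e-02],
       [ 9.99998784e-01,  8.57192144e-04, -1.30272583e-03,
        -6.09135315e-04],
       [ 1.50990172e-03, -3.23315322e-01,  9.46290084e-01,
        -1.31072681e-01],
       [ 0.00000000e+00,  0.00000000e+00,  0.00000000e+00,
         1.00000000e+00]])}
{'time': 0.1, 'joints': array([-1.39297226,  0.46833823, -0.01162834,  1.60351393,  0.00600774,
        1.07139962, -0.05631845]), 'joint_velocities': array([-1.48709952e-03, -2.47027545e-03,  4.32894459e-04, -3.32573009e-03,
       -1.80728452e-03,  1.62614637e-04,  9.12345083e-05]), 'tau': array([ 7.73506963e-04, -5.33517194e+01,  2.14328512e-02, -2.51958793e+01,
        1.14661886e-02,  4.41219585e-03, -3.02386468e-05]), 'ee_pos': array([0.1423168 , 0.6337387 , 0.24140899]), 'eef_rot': array([ 1.10215879e-01,  9.93907340e-01, -8.11535525e-04, -3.37717381e-05]), 'force': array([ 0.22002662, -0.10020948, -0.66518647]), 'wrist_torque': array([-0.05612903, -0.01631195, -0.03885407]), 'grip_force': 0.0, 'gripper_width': 0.999580411444054}
```

View pics/scene0.png

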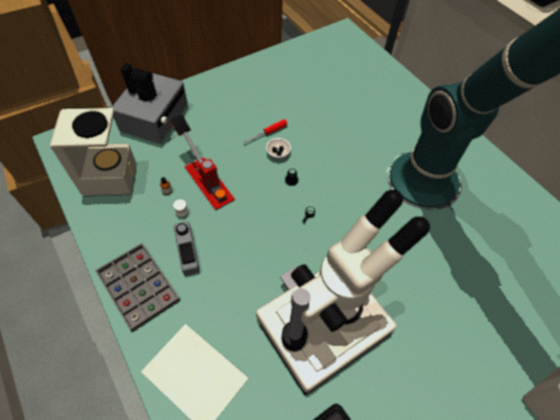

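View pics/side0.png

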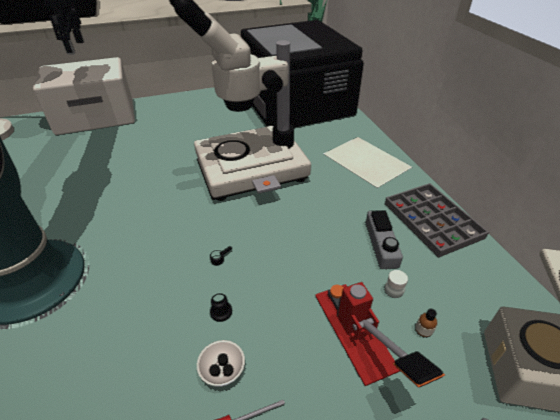

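The scene view shows the jack at about (210,180), the tab at (297,278) and the microscope at (325,325). The side view shows the dot at (267,183), the saddle at (338,291) and the column button at (357,290).

```bash
cat > h.py <<'E'
from workcell import *
import cv2,numpy as np
from scipy.spatial.transform import Rotation as R
def cam(n,o=None):
    c=calibration(n); f=210/np.tan(np.radians(c["vertical_fov"])/2)
    if n=="wrist":
        T=np.eye(4);T[:3,:3]=R.from_quat(o["eef_rot"]).as_matrix();T[:3,3]=o["ee_pos"];T=T@c["hand_eye"]
        return f,c["cx"],c["cy"],T[:3,3],T[:3,:3]
    return f,c["cx"],c["cy"],c["eye"],R.from_quat(c["attitude"]).as_matrix()
def ray(C,u,v,z):
    f,cx,cy,e,M=C; d=M@np.array([(u-cx)/f,(v-cy)/f,1]); return e+d*(z-e[2])/d[2]
def proj(C,p):
    f,cx,cy,e,M=C; q=M.T@(np.array(p)-e); return np.array([cx+f*q[0]/q[2],cy+f*q[1]/q[2]])
def blobs(im,lo,hi,amin=15):
    h=cv2.cvtColor(im,cv2.COLOR_BGR2HSV); m=cv2.inRange(h,np.array(lo),np.array(hi))
    n,l,s,c=cv2.connectedComponentsWithStats(m); return [(s[i],c[i],(l==i).astype('uint8')) for i in range(1,n) if s[i][4]>=amin]
E
python3 - <<'E'
from h import *
for n in("scene","side"):
    im=cv2.imread(f"pics/{n}0.png");C=cam(n)
    print(n,"eye",C[3])
    for nm,lo,hi in(("orange",(7,150,120),(18,255,255)),("red",(0,170,60),(4,255,255))):
        for s,c,m in blobs(im,lo,hi):
            print(nm,s,c.round(1),"z34",ray(C,*c,.034)[:2].round(4),"z52",ray(C,*c,.052)[:2].round(4))
            if nm=="red" and s[4]>300:
                cn=max(cv2.findContours(m,0,2)[0],key=cv2.contourArea); print(cv2.approxPolyDP(cn,3,True)[:,0].tolist())
im=cv2.imread("pics/side0.png")[110:230,170:330]; a=cv2.resize(im,None,fx=2.5,fy=2.5,interpolation=2)
b=cv2.resize(cv2.imread("pics/side0.png")[270:400,300:460],None,fx=2.5,fy=2.5)
c=cv2.resize(cv2.imread("pics/scene0.png")[100:220,150:250],None,fx=2.5,fy=2.5)
cv=np.zeros((600,800,3),'uint8');cv[:300,:400]=a[:300];cv[:300,400:650]=c;cv[300:600,:400]=b[:300]
d=cv2.resize(cv2.imread("pics/scene0.png")[255:395,250:410],None,fx=2.1,fy=2.1);cv[300:300+d.shape[0],400:400+d.shape[1]]=d
cv2.imwrite("pics/c1.png",cv)
E
```

```text
scene eye [0.83782925 0.43929349 1.07232079]
orange [  0   0  41  14 371] [16.2  4.5] z34 [ 0.8603 -1.5109] z52 [ 0.8599 -1.4771]
orange [ 49   4  46  88 857] [74.1 56.4] z34 [ 0.7588 -1.0744] z52 [ 0.7602 -1.0482]
orange [  0 102  49  17 135] [ 21.2 110.3] z34 [ 0.9954 -0.8924] z52 [ 0.9926 -0.8693]
orange [  5 168  11  23 124] [ 10.1 180.4] z34 [ 1.0971 -0.6146] z52 [ 1.0926 -0.5963]
orange [215 189  10   9  70] [219.7 193. ] z34 [ 0.5829 -0.2548] z52 [ 0.5874 -0.2428]
red [265 120  22  14 145] [275.6 126.5] z34 [ 0.3024 -0.3976] z52 [ 0.3116 -0.3831]
red [186 161  48  48 704] [207.5 183. ] z34 [ 0.5973 -0.306 ] z52 [ 0.6014 -0.2931]
[[186, 166], [215, 208], [233, 199], [218, 179], [226, 199], [219, 202], [207, 190], [203, 181], [207, 176], [215, 180], [208, 176], [215, 170], [213, 164], [209, 169], [197, 161]]
side eye [ 0.3382926  -0.64284662  0.63635664]
orange [264 181   6   4  20] [266.3 182.6] z34 [0.5513 0.1083] z52 [0.545  0.0858]
orange [330 285  14  12 118] [336.6 290.2] z34 [ 0.58   -0.2566] z52 [ 0.5728 -0.2682]
orange [426 320   6   4  16] [428.2 321.6] z34 [ 0.7061 -0.3721] z52 [ 0.6951 -0.3802]
orange [417 374  27  13  47] [429.9 380.4] z34 [ 0.6465 -0.4635] z52 [ 0.6373 -0.4688]
red [ 316  285   84  100 2897] [359.8 338.7] z34 [ 0.5748 -0.3625] z52 [ 0.5677 -0.3709]
[[316, 295], [365, 384], [399, 370], [384, 345], [357, 323], [366, 318], [367, 311], [377, 323], [368, 306], [371, 297], [367, 291], [358, 300], [350, 295], [350, 286], [343, 285], [352, 305], [347, 309], [351, 309], [348, 311], [352, 316], [347, 322], [348, 333], [337, 319], [327, 291]]
red [341 309   6   6  18] [343.4 311.3] z34 [ 0.572  -0.3036] z52 [ 0.565  -0.3137]
red [218 415  13   5  33] [225.3 417.9] z34 [ 0.3278 -0.4128] z52 [ 0.3281 -0.4197]
```

View pics/c1.png

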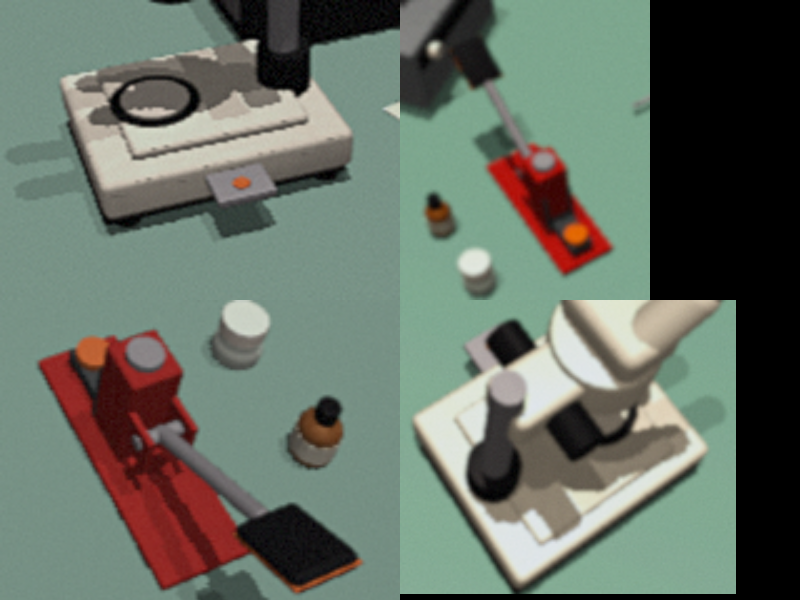

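The crops show the dot at side (266,183) on its tab, the base's near edge running up to the right, and the jack's button at side (358,291) and scene (207,164). The toe points toward the microscope.

Run:
```python
from h import *
S=cam("side");C=cam("scene")
p=lambda C,u,v,z:ray(C,u,v,z)[:2]
print("button",p(S,358.4,290.8,.108),p(C,207.2,164,.108))
f=lambda a,b:(np.linalg.norm(b-a).round(4),np.degrees(np.arctan2(*(b-a)[::-1])).round(1))
# plate
a,b,c=[p(C,*q,.008) for q in((186,166),(215,208),(233,199))];print("plate scene",a,b,c,f(a,b),f(b,c))
a,b,c=[p(S,*q,.008) for q in((316,295),(365,384),(399,370))];print("plate side",a,b,c,f(a,b),f(b,c))
# base edges by line fits on white mask contour
im=cv2.imread("pics/scene0.png");h=cv2.cvtColor(im,cv2.COLOR_BGR2HSV)
m=cv2.inRange(h,np.array((0,0,150)),np.array((40,70,255)));m[:,:250]=0;m[:260]=0
n,l,s,_=cv2.connectedComponentsWithStats(m);i=1+np.argmax(s[1:,4]);cn=max(cv2.findContours((l==i).astype('uint8'),0,1)[0],key=cv2.contourArea)
print(cv2.approxPolyDP(cn,4,True)[:,0].tolist())
q=cn[:,0]
for lo,hi,nm in(((262,330),(300,382),"L"),((315,383),(388,332),"B")):
    lo=np.array(lo,float);hi=np.array(hi,float);d=(hi-lo)/np.linalg.norm(hi-lo);r=q-lo;t=r@d;e=abs(r@np.array([-d[1],d[0]]))
    k=q[(t>0)&(t<np.linalg.norm(hi-lo))&(e<6)];w=np.array([p(C,*x,.077) for x in k],np.float32);v=cv2.fitLine(w,2,0,.01,.01).ravel();print(nm,len(k),v,np.degrees(np.arctan2(v[1],v[0])))
# corners
cs=[p(C,*x,.077) for x in((257.5,319),(307,387),(395,326))];print(cs,f(cs[0],cs[1]),f(cs[1],cs[2]))
# tab outer edge in side
cs=[p(S,*x,.052) for x in((170+217/2.5,110+201/2.5),(170+275/2.5,110+191/2.5),(170+207/2.5,110+171/2.5),(170+265/2.5,110+163/2.5))];print("tab",f(cs[0],cs[1]),f(cs[2],cs[3]),f(cs[0],cs[2]))
print("dot",p(S,266.3,182.6,.052))
for nm,u,v,z in(("dish",279,149,.03),("eyep",291.5,173,.05),("cap",310,211,.02),("jar",180,206,.045),("oil",165,180,.06),("refr",187,235,.054),("refr2",190,270,.054),("refr1",182,224,.054),("screwd",265,133,.01),("screwt",245,143,.01)): print(nm,p(C,u,v,z).round(3))
```

```text
button [ 0.584474   -0.31701074] [ 0.58497176 -0.31344967]
plate scene [ 0.61951959 -0.41829365] [ 0.61353143 -0.23136364] [ 0.55263042 -0.23241389] (np.float64(0.187), np.float64(91.8)) (np.float64(0.0609), np.float64(-179.0))
plate side [ 0.54704134 -0.2372206 ] [ 0.55543047 -0.42615445] [ 0.62083524 -0.4236887 ] (np.float64(0.1891), np.float64(-87.5)) (np.float64(0.0655), np.float64(2.2))
[[327, 260], [322, 275], [318, 272], [299, 288], [289, 276], [291, 270], [281, 276], [289, 289], [256, 311], [307, 389], [396, 326], [370, 294], [361, 317], [382, 314], [387, 322], [369, 335], [385, 327], [387, 317], [393, 325], [307, 386], [285, 352], [295, 360], [308, 360], [317, 371], [322, 364], [314, 354], [296, 360], [259, 311], [276, 305], [272, 303], [291, 290], [295, 301], [309, 304], [304, 288], [321, 278], [334, 295], [305, 314], [335, 299], [336, 293], [322, 281]]
L 86 [ 0.04845576 -0.9988253   0.6744808   0.25415587] -87.222595
B 147 [0.99930173 0.03736376 0.54636246 0.32975215] 2.1412842
[array([0.68559467, 0.14376732]), array([0.66956469, 0.33135924]), array([0.41583533, 0.32619419])] (np.float64(0.1883), np.float64(94.9)) (np.float64(0.2538), np.float64(-178.8))
tab (np.float64(0.0583), np.float64(-3.3)) (np.float64(0.0598), np.float64(-5.8)) (np.float64(0.0496), np.float64(85.6))
dot [0.54501456 0.08603257]
dish [ 0.342 -0.313]
eyep [ 0.368 -0.199]
cap [ 0.383 -0.073]
jar [ 0.704 -0.265]
oil [ 0.705 -0.36 ]
refr [ 0.728 -0.163]
refr2 [ 0.766 -0.065]
refr1 [ 0.725 -0.202]
screwd [ 0.336 -0.41 ]
screwt [ 0.414 -0.405]
```

send_rows([
  {"claw":85,"offset":[0,0,150],"spin":0},
  {"claw":85,"offset":[0,0,310],"spin":0},
  {"claw":85,"offset":[0,0,310],"spin":0},
  {"claw":85,"offset":[0,0,310],"spin":0},
  {"claw":85,"offset":[0,0,310],"spin":0},
  {"claw":85,"offset":[0,0,310],"spin":0},
  {"claw":85,"offset":[0,0,310],"spin":0},
  {"claw":85,"offset":[0,0,310],"spin":0},
  {"claw":85,"offset":[0,0,310],"spin":0},
])

```text
time: 0.9
ee_pos: [0.1425, 0.6349, 0.5583]
eef_rot: [0.11, 0.994, 0.005, 0.0]
force: [-0.4, 1.0, 0.5]
gripper_width: 0.991
grip_force: 0.0
```

Run:
```python
from h import *
C=cam("scene");S=cam("side")
for q in((390,200),(415,232)): print(ray(C,*q,.45),ray(C,*q,.40))
def tri(a,b):
    A=[];B=[]
    for K,q in((C,a),(S,b)):
        f,cx,cy,e,M=K;d=M@np.array([(q[0]-cx)/f,(q[1]-cy)/f,1]);d/=np.linalg.norm(d);P=np.eye(3)-np.outer(d,d);A.append(P);B.append(P@e)
    return np.linalg.solve(sum(A),sum(B))
print("knob",tri((302,275),(272,82)),"pillar",tri((301,298),(284,42)))
o=get_obs();print(o["time"],o["ee_pos"],o["joints"].round(2))
```

```text
[0.43529762 0.1896664  0.45      ] [0.40295645 0.16961026 0.4       ]
[0.4409289  0.26179401 0.45      ] [0.40904017 0.24753292 0.4       ]
knob [0.59090037 0.16845008 0.26891949] pillar [0.63840553 0.22666549 0.33341459]
0.9 [0.14251067 0.63487089 0.55828931] [-1.41  0.35  0.01  1.08 -0.    1.7  -0.05]
```

send_rows([
  {"claw":85,"offset":[278,-434,0],"spin":-30},
  {"claw":85,"offset":[278,-434,0],"spin":-30},
  {"claw":85,"offset":[278,-434,0],"spin":-30},
  {"claw":85,"offset":[278,-434,0],"spin":-30},
  {"claw":85,"offset":[278,-434,0],"spin":-30},
  {"claw":85,"offset":[278,-434,0],"spin":-30},
  {"claw":85,"offset":[278,-434,0],"spin":-30},
  {"claw":85,"offset":[278,-434,0],"spin":-30},
  {"claw":85,"offset":[278,-434,0],"spin":-30},
  {"claw":85,"offset":[278,-434,0],"spin":-30},
  {"claw":85,"offset":[278,-434,0],"spin":-45},
  {"claw":85,"offset":[278,-434,0],"spin":-45},
  {"claw":85,"offset":[278,-434,0],"spin":-45},
])

```text
time: 1.98
ee_pos: [0.4229, 0.1939, 0.5519]
eef_rot: [0.488, 0.873, -0.0, 0.001]
force: [-0.0, -0.6, -0.6]
gripper_width: 1.0
grip_force: 0.0
```

send_rows([
  {"claw":85,"offset":[60,-200,0],"spin":-30},
  {"claw":85,"offset":[60,-200,0],"spin":-30},
  {"claw":85,"offset":[60,-200,0],"spin":-30},
  {"claw":85,"offset":[60,-200,0],"spin":-30},
  {"claw":85,"offset":[60,-200,0],"spin":-30},
  {"claw":85,"offset":[165,-515,-280],"spin":-30},
  {"claw":85,"offset":[165,-515,-280],"spin":-30},
  {"claw":85,"offset":[165,-515,-280],"spin":-30},
  {"claw":85,"offset":[165,-515,-280],"spin":-30},
  {"claw":85,"offset":[165,-515,-280],"spin":-30},
  {"claw":85,"offset":[165,-515,-280],"spin":-30},
  {"claw":85,"offset":[165,-515,-280],"spin":-30},
  {"claw":85,"offset":[165,-515,-280],"spin":-30},
  {"claw":85,"offset":[165,-515,-280],"spin":-30},
  {"claw":85,"offset":[165,-515,-280],"spin":-30},
  {"claw":85,"offset":[165,-515,-280],"spin":-30},
  {"claw":85,"offset":[165,-515,-280],"spin":-30},
  {"claw":85,"offset":[165,-515,-280],"spin":-30},
])

```text
time: 3.48
ee_pos: [0.5845, -0.3149, 0.2705]
eef_rot: [0.693, 0.721, -0.001, -0.002]
force: [0.5, 1.1, 0.2]
gripper_width: 0.994
grip_force: 0.0
```

Run:
```python
from h import *
o=get_obs();im=read_camera("wrist")[:,:,::-1].copy();cv2.imwrite("pics/w1.png",im);C=cam("wrist",o)
print(o["ee_pos"],o["joints"].round(2))
for s,c,m in blobs(im,(7,150,120),(18,255,255),40): print("orange",s,c.round(1),ray(C,*c,.034).round(4))
for s,c,m in blobs(im,(0,170,60),(4,255,255),800):
    cn=max(cv2.findContours(m,0,2)[0],key=cv2.contourArea)
    for q in cv2.approxPolyDP(cn,6,True)[:,0]: print(q,ray(C,*q,.008)[:2].round(4))
print("button pred",proj(C,(.5847,-.315,.108)))
```

```text
[ 0.5844769  -0.31494973  0.27050039] [-0.09  0.56  0.79  1.57 -0.42  1.19  0.82]
orange [274 114  26  25 504] [286.8 126. ] [ 0.5802 -0.2559  0.034 ]
orange [376 217  24  22 247] [385.4 225. ] [ 0.7041 -0.367   0.034 ]
[259 103] [ 0.5472 -0.2333]
[263 254] [ 0.5549 -0.4246]
[281 254] [ 0.579  -0.4236]
[276 213] [ 0.5706 -0.3659]
[301 215] [ 0.6028 -0.3673]
[294 254] [ 0.5964 -0.4228]
[313 254] [ 0.6218 -0.4218]
[316 103] [ 0.6126 -0.2307]
[ 23 243] [ 0.236  -0.4218]
[ 33 251] [ 0.2468 -0.4331]
[ 92 250] [ 0.3262 -0.4283]
[ 97 238] [ 0.3355 -0.4105]
[ 32 233] [ 0.2511 -0.4069]
button pred [288.72473772 196.42573838]
```

View pics/w1.png

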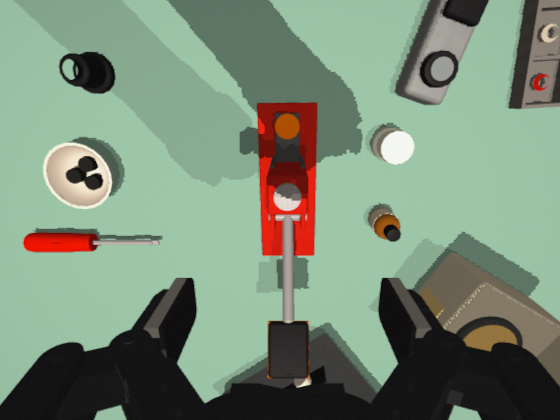

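The wrist view shows the jack upright in the picture, saddle at (287,126) and button at (287,198). It confirms a yaw of about 92.5° and that the gripper is centred. Next I descend and grip.

send_rows([
  {"claw":85,"offset":[-1.5,-1,-100],"spin":0},
  {"claw":85,"offset":[-1.5,-1,-100],"spin":0},
  {"claw":85,"offset":[-1.5,-1,-150],"spin":0},
  {"claw":85,"offset":[-1.5,-1,-170],"spin":0},
  {"claw":85,"offset":[-1.5,-1,-180],"spin":0},
  {"claw":85,"offset":[-1.5,-1,-190],"spin":0},
  {"claw":85,"offset":[-1.5,-1,-198],"spin":0},
  {"claw":85,"offset":[-1.5,-1,-198],"spin":0},
  {"claw":30,"offset":[-1.5,-1,-198],"spin":0},
  {"claw":30,"offset":[-1.5,-1,-198],"spin":0},
  {"claw":30,"offset":[-1.5,-1,-198],"spin":0},
  {"claw":30,"offset":[-1.5,-1,-198],"spin":0},
  {"claw":30,"offset":[-1.5,-1,-198],"spin":0},
  {"claw":30,"offset":[-1.5,-1,-198],"spin":0},
  {"claw":30,"offset":[-1.5,-1,-198],"spin":0},
  {"claw":30,"offset":[-1.5,-1,-198],"spin":0},
  {"claw":30,"offset":[-1.5,-1,-198],"spin":0},
  {"claw":30,"offset":[-1.5,-1,-198],"spin":0},
], force=70)

```text
time: 5.03
ee_pos: [0.5843, -0.3162, 0.0758]
eef_rot: [0.692, 0.722, 0.0, 0.001]
force: [-2.6, 1.4, 7.1]
gripper_width: 0.462
grip_force: 71.9
```

send_rows([
  {"claw":30,"offset":[0,0,8],"spin":0},
  {"claw":30,"offset":[0,0,16],"spin":0},
  {"claw":30,"offset":[0,0,16],"spin":0},
  {"claw":30,"offset":[0,15,16],"spin":0},
  {"claw":30,"offset":[-4,40,16],"spin":0},
  {"claw":30,"offset":[-8,65,16],"spin":0},
  {"claw":30,"offset":[-12,90,16],"spin":0},
  {"claw":30,"offset":[-16,115,16],"spin":0},
  {"claw":30,"offset":[-20,140,16],"spin":0},
  {"claw":30,"offset":[-23,165,16],"spin":0},
  {"claw":30,"offset":[-26,190,16],"spin":0},
  {"claw":30,"offset":[-29,215,16],"spin":0},
  {"claw":30,"offset":[-32,240,16],"spin":0},
  {"claw":30,"offset":[-35,260,16],"spin":0},
  {"claw":30,"offset":[-35.5,272,16],"spin":0},
  {"claw":30,"offset":[-35.5,279,16],"spin":0},
  {"claw":30,"offset":[-35.5,282,16],"spin":0},
  {"claw":30,"offset":[-35.5,282,16],"spin":0},
  {"claw":30,"offset":[-35.5,282,16],"spin":0},
  {"claw":30,"offset":[-35.5,282,16],"spin":0},
])

```text
time: 6.7
ee_pos: [0.5485, -0.0356, 0.0904]
eef_rot: [0.693, 0.721, -0.0, 0.001]
force: [-1.4, 0.3, -8.8]
gripper_width: 0.457
grip_force: 72.5
```

Run:
```python
from h import *
o=get_obs();im=read_camera("wrist")[:,:,::-1].copy();C=cam("wrist",o);s=read_camera("side")[:,:,::-1].copy();S=cam("side")
cv2.imwrite("pics/s2.png",s)
print(o["ee_pos"],o["joints"].round(2),o["time"])
for nm,i,K in(("w",im,C),("s",s,S)):
  for st,c,m in blobs(i,(7,150,110),(18,255,255),15): print(nm,st,c.round(1),"z50",ray(K,*c,.050).round(4),"z52",ray(K,*c,.052).round(4))
cv=np.zeros((420,800,3),'uint8');cv[:,:400]=im[:,80:480];cv[:,400:]=s[:,150:550];cv2.imwrite("pics/c2.png",cv)
```

```text
[ 0.54853561 -0.03560284  0.09043006] [-0.53  0.6   0.7   1.99 -0.56  0.75  0.54] 6.7
w [ 260  120   53   54 2184] [285.8 147. ] z50 [0.5448 0.0254 0.05  ] z52 [0.5448 0.0256 0.052 ]
s [263 181   7   4  22] [266.2 182.5] z50 [0.5456 0.0888 0.05  ] z52 [0.5449 0.0863 0.052 ]
s [310 230  22   8  28] [320.2 233.8] z50 [ 0.6028 -0.1203  0.05  ] z52 [ 0.6019 -0.1221  0.052 ]
s [423 315  13  11  62] [429.  321.6] z50 [ 0.6976 -0.3798  0.05  ] z52 [ 0.6963 -0.3807  0.052 ]
```

View pics/c2.png

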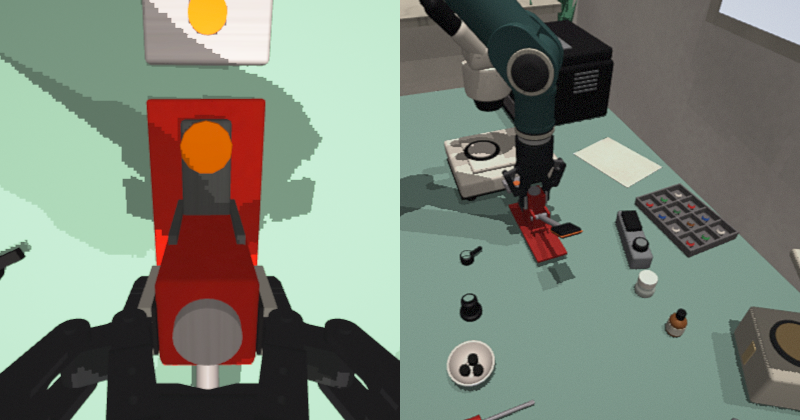

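Left half (wrist): the saddle is at about (286,147), the dot is cut off by the top edge around (287,14), and the tab's edge is parallel to the plate. The side view shows the arm clear of the microscope.

Run:
```python
from h import *
o=get_obs();C=cam("wrist",o)
im=read_camera("wrist")[:,:,::-1].copy()
for s,c,m in blobs(im,(15,150,150),(30,255,255),100):
  if s[1]<5:
    cn=max(cv2.findContours(m,0,1)[0],key=cv2.contourArea)[:,0];k=cn[cn[:,1]>1]
    P=np.array([ray(C,*q,.052)[:2] for q in k]);A=np.c_[2*P,np.ones(len(P))];x=np.linalg.lstsq(A,(P**2).sum(1),rcond=None)[0]
    print(s,"circle",x[:2],"r",np.sqrt(x[2]+x[:2]@x[:2]))
```

```text
[ 269    0   38   36 1173] circle [0.54307108 0.08611346] r 0.008633411730735202
```

send_rows([
  {"claw":30,"offset":[-1.3,0,-4],"spin":0},
  {"claw":30,"offset":[-1.3,0,-8],"spin":0},
  {"claw":30,"offset":[-1.3,0,-12],"spin":0},
  {"claw":30,"offset":[-1.3,0,-12],"spin":0},
  {"claw":30,"offset":[-1.3,10,-12],"spin":0},
  {"claw":30,"offset":[-1.3,20,-12],"spin":0},
  {"claw":30,"offset":[-1.3,25,-12],"spin":0},
  {"claw":30,"offset":[-1.3,25,-12],"spin":0},
])

```text
time: 7.52
ee_pos: [0.5472, -0.0056, 0.0782]
eef_rot: [0.691, 0.723, 0.0, -0.001]
force: [0.1, 0.3, -8.5]
gripper_width: 0.462
grip_force: 72.5
```

Run:
```python
from h import *
o=get_obs();im=read_camera("scene")[:,:,::-1];s=read_camera("side")[:,:,::-1]
cv=np.zeros((600,800,3),'uint8');cv[:600,:400]=cv2.resize(im[120:360,250:410],None,fx=2.5,fy=2.5);cv[:600,400:]=cv2.resize(s[0:240,220:380],None,fx=2.5,fy=2.5);cv2.imwrite("pics/c3.png",cv)
print(o["ee_pos"],o["force"],o["joints"].round(2))
```

```text
[ 0.54722916 -0.0056438   0.07817687] [ 0.13756898  0.33199733 -8.53867481] [-0.57  0.61  0.68  2.   -0.58  0.73  0.51]
```

View pics/c3.png

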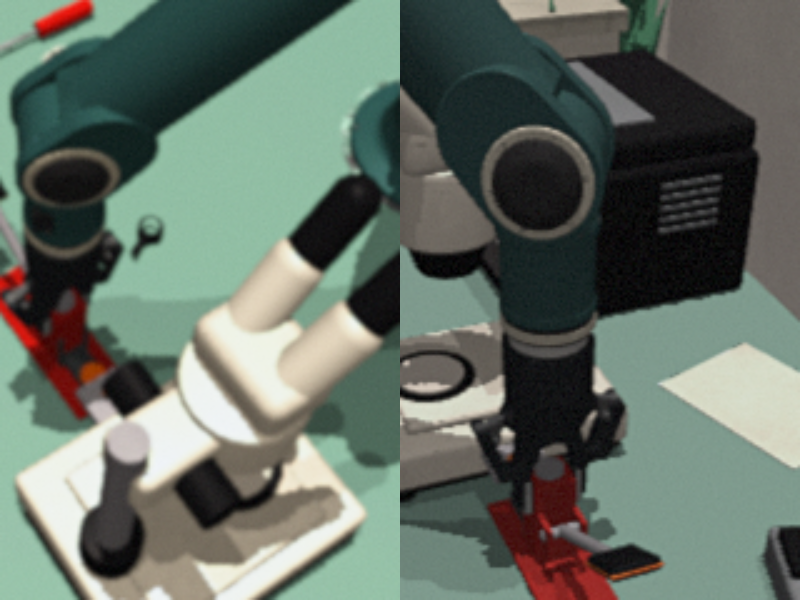

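The forearm clears the eyepieces by roughly 5 cm or more, and the saddle is just entering under the tab. I'll keep sliding in.

send_rows([
  {"claw":30,"offset":[0,10,0],"spin":0},
  {"claw":30,"offset":[0,18,0],"spin":0},
  {"claw":30,"offset":[0,26,0],"spin":0},
  {"claw":30,"offset":[0,32,0],"spin":0},
  {"claw":30,"offset":[0,34,0],"spin":0},
  {"claw":30,"offset":[0,34,0],"spin":0},
  {"claw":30,"offset":[0,34,0],"spin":0},
  {"claw":30,"offset":[0,34,0],"spin":0},
])

```text
time: 8.28
ee_pos: [0.5471, 0.0246, 0.0784]
eef_rot: [0.693, 0.721, -0.0, 0.0]
force: [0.3, -0.1, -9.8]
gripper_width: 0.456
grip_force: 72.5
```

Run:
```python
from h import *
o=get_obs();C=cam("wrist",o);print(o["ee_pos"],o["force"])
im=read_camera("wrist")[:,:,::-1].copy();cv2.imwrite("pics/w4.png",im)
for s,c,m in blobs(im,(7,130,90),(30,255,255),60): print(s,c,ray(C,*c,.052),ray(C,*c,.037))
print("button ctr pred", [proj(C,(o["ee_pos"][0],o["ee_pos"][1],.11))])
```

```text
[0.54708812 0.02463394 0.07836114] [ 0.32949306 -0.09032671 -9.80074032]
[ 267  131   38   38 1128] [285.32624113 149.47606383] [0.54302645 0.08626364 0.052     ] [0.54302465 0.08423671 0.037     ]
button ctr pred [array([288.93316241, 337.89002323])]
```

View pics/w4.png

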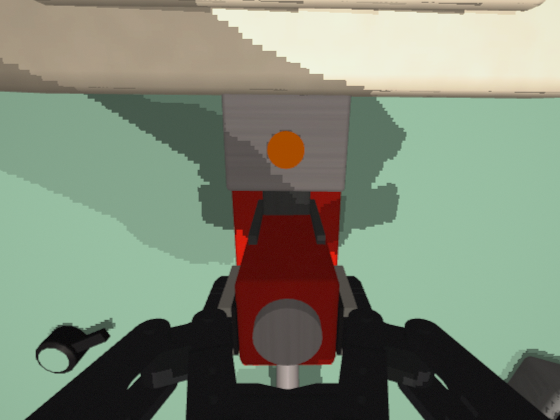

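The dot at (285,149) lies over where the saddle sits in this camera (286,147), so the alignment is within about 1–2 mm. I'll lower, release and rise.

send_rows([
  {"claw":30,"offset":[0,0.8,-1],"spin":0},
  {"claw":30,"offset":[0,0.8,-2],"spin":0},
  {"claw":30,"offset":[0,0.8,-2.6],"spin":0},
  {"claw":30,"offset":[0,0.8,-3],"spin":0},
  {"claw":30,"offset":[0,0.8,-3],"spin":0},
  {"claw":30,"offset":[0,0.8,-3],"spin":0},
])

```text
time: 8.83
ee_pos: [0.5471, 0.026, 0.0758]
eef_rot: [0.693, 0.721, 0.0, -0.0]
force: [-4.7, 0.7, 3.8]
gripper_width: 0.459
grip_force: 73.8
```

send_rows([
  {"claw":50,"offset":[0,0,0],"spin":0},
  {"claw":70,"offset":[0,0,0],"spin":0},
  {"claw":75,"offset":[0,0,0],"spin":0},
  {"claw":75,"offset":[0,0,0],"spin":0},
  {"claw":75,"offset":[0,0,0],"spin":0},
  {"claw":75,"offset":[0,0,20],"spin":0},
  {"claw":75,"offset":[0,0,60],"spin":0},
  {"claw":75,"offset":[0,0,100],"spin":0},
  {"claw":75,"offset":[0,0,130],"spin":0},
  {"claw":75,"offset":[0,0,130],"spin":0},
  {"claw":0,"offset":[7,-40,130],"spin":0},
  {"claw":0,"offset":[7,-80,130],"spin":0},
  {"claw":0,"offset":[7,-120,130],"spin":0},
  {"claw":0,"offset":[7,-152,130],"spin":0},
  {"claw":0,"offset":[7,-152,130],"spin":0},
  {"claw":0,"offset":[7,-152,130],"spin":0},
  {"claw":0,"offset":[7,-152,130],"spin":0},
])

```text
time: 10.25
ee_pos: [0.554, -0.1254, 0.2049]
eef_rot: [0.692, 0.721, 0.0, -0.0]
force: [-0.7, 1.0, -0.2]
gripper_width: 0.002
grip_force: 0.0
```

Run:
```python
from h import *
o=get_obs();C=cam("wrist",o);print(o["ee_pos"],o["force"],o["gripper_width"],o["joints"].round(2))
im=read_camera("wrist")[:,:,::-1].copy();cv2.imwrite("pics/w5.png",im)
s=read_camera("side")[:,:,::-1]
cv=np.zeros((420,800,3),'uint8');cv[:,:400]=im[:,80:480];cv[:,400:]=cv2.resize(s[100:310,200:400],None,fx=2,fy=2);cv2.imwrite("pics/c5.png",cv)
for s,c,m in blobs(im,(0,170,60),(4,255,255),800):
    cn=max(cv2.findContours(m,0,2)[0],key=cv2.contourArea)
    for q in cv2.approxPolyDP(cn,5,True)[:,0]: print(q,ray(C,*q,.008)[:2].round(4))
for s,c,m in blobs(im,(7,130,90),(30,255,255),60): print(s,c,ray(C,*c,.052))
```

```text
[ 0.55404357 -0.12539146  0.20489794] [-0.73731646  0.98960737 -0.24552727] 0.0021619318556664593 [-0.48  0.47  0.84  1.88 -0.42  0.98  0.59]
[247   0] [0.5113 0.0409]
[253 145] [ 0.5174 -0.0835]
[277 145] [ 0.5413 -0.0825]
[277  65] [ 0.5391 -0.0098]
[267  64] [ 0.5298 -0.0093]
[266  50] [0.5287 0.0023]
[305  49] [0.5641 0.0046]
[305  63] [ 0.5648 -0.007 ]
[295  65] [ 0.5557 -0.0091]
[295 145] [ 0.5593 -0.0818]
[320 145] [ 0.5842 -0.0807]
[324   0] [0.5784 0.0437]
[302   0] [0.5592 0.0429]
[290   9] [0.5491 0.0356]
```

View pics/c5.png

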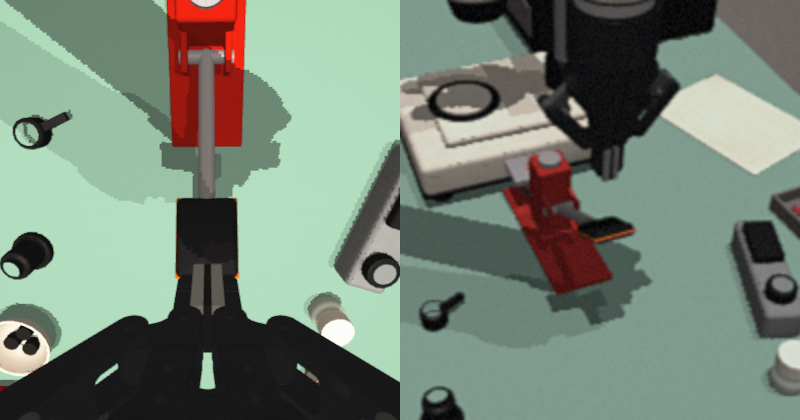

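Left half (wrist): the paddle is directly below the closed fingertips. Right half (side): the jack stands under the tab with its handle up. Now the trial stroke.

send_rows([
  {"claw":0,"offset":[0,0,-30],"spin":0},
  {"claw":0,"offset":[0,0,-46],"spin":0},
  {"claw":0,"offset":[0,0,-52],"spin":0},
  {"claw":0,"offset":[0,-2,-58],"spin":0},
  {"claw":0,"offset":[0,-5,-64],"spin":0},
  {"claw":0,"offset":[0,-8,-71],"spin":0},
  {"claw":0,"offset":[0,-11,-78],"spin":0},
  {"claw":0,"offset":[0,-13,-85],"spin":0},
  {"claw":0,"offset":[0,-15,-92],"spin":0},
  {"claw":0,"offset":[0,-17,-99],"spin":0},
  {"claw":0,"offset":[0,-19,-106],"spin":0},
  {"claw":0,"offset":[0,-20,-113],"spin":0},
  {"claw":0,"offset":[0,-21,-120],"spin":0},
  {"claw":0,"offset":[0,-21,-125],"spin":0},
  {"claw":0,"offset":[0,-21,-128],"spin":0},
  {"claw":0,"offset":[0,-21,-130],"spin":0},
  {"claw":0,"offset":[0,-21,-130],"spin":0},
  {"claw":0,"offset":[0,-21,-130],"spin":0},
])

```text
time: 11.85
ee_pos: [0.5554, -0.1477, 0.0763]
eef_rot: [0.693, 0.721, 0.001, 0.001]
force: [-1.4, 2.3, 8.6]
gripper_width: 0.004
grip_force: 4.5
```

Run:
```python
from h import *
o=get_obs();print(o["ee_pos"],o["force"])
s=read_camera("side")[:,:,::-1].copy();S=cam("side")
for st,c,m in blobs(s,(7,130,110),(20,255,255),12): print(st,c.round(1))
# pad height from dot: dot moves about tipping line
for z in(.052,.06,.065): print(z,proj(S,(.5445,.0861,z)))
```

```text
[ 0.55537859 -0.14770071  0.07625195] [-1.40474096  2.26140687  8.60015179]
[423 314  14  12  74] [429.1 321.7]
0.052 [266.09391667 182.62526988]
0.06 [266.00033709 180.05279603]
0.065 [265.94130414 178.42999835]
```

send_rows([
  {"claw":0,"offset":[0,0,-2],"spin":0},
  {"claw":0,"offset":[0,0,-2],"spin":0},
  {"claw":0,"offset":[0,1,8],"spin":0},
  {"claw":0,"offset":[0,2,17],"spin":0},
  {"claw":0,"offset":[0,4,26],"spin":0},
  {"claw":0,"offset":[0,6,35],"spin":0},
  {"claw":0,"offset":[0,9,45],"spin":0},
  {"claw":0,"offset":[0,12,54],"spin":0},
  {"claw":0,"offset":[0,16,63],"spin":0},
  {"claw":0,"offset":[0,20,72],"spin":0},
  {"claw":0,"offset":[0,21,85],"spin":0},
  {"claw":0,"offset":[0,21,100],"spin":0},
  {"claw":0,"offset":[0,21,100],"spin":0},
  {"claw":0,"offset":[0,21,130],"spin":0},
  {"claw":0,"offset":[0,21,130],"spin":0},
  {"claw":0,"offset":[0,21,130],"spin":0},
])

```text
time: 13.23
ee_pos: [0.5547, -0.1264, 0.2063]
eef_rot: [0.693, 0.721, 0.001, 0.001]
force: [-0.1, 0.5, -0.2]
gripper_width: 0.0
grip_force: 0.0
```

Run:
```python
from h import *
o=get_obs();C=cam("wrist",o);print(o["ee_pos"],o["force"])
im=read_camera("wrist")[:,:,::-1].copy();s=read_camera("side")[:,:,::-1].copy()
for st,c,m in blobs(im,(0,170,60),(4,255,255),800):
    cn=max(cv2.findContours(m,0,2)[0],key=cv2.contourArea)
    for q in cv2.approxPolyDP(cn,5,True)[:,0]: print(q,ray(C,*q,.008)[:2].round(4))
cv=np.zeros((420,800,3),'uint8');cv[:,:400]=im[:,80:480];cv[:,400:]=cv2.resize(s[100:310,200:400],None,fx=2,fy=2);cv2.imwrite("pics/c6.png",cv)
```

```text
[ 0.55472017 -0.12641828  0.20633593] [-0.14962101  0.49291026 -0.17904197]
[246   0] [0.5116 0.0399]
[252 144] [ 0.5176 -0.084 ]
[276 144] [ 0.5415 -0.083 ]
[276  63] [ 0.5393 -0.0092]
[265  61] [ 0.5291 -0.0079]
[265  48] [0.5289 0.0029]
[304  49] [0.5645 0.0035]
[303  62] [ 0.5642 -0.0073]
[293  63] [ 0.555  -0.0085]
[294 144] [ 0.5595 -0.0822]
[318 144] [ 0.5835 -0.0813]
[323   0] [0.5789 0.0428]
[299   0] [0.5579 0.0419]
[287   8] [0.5477 0.0354]
```

View pics/c6.png

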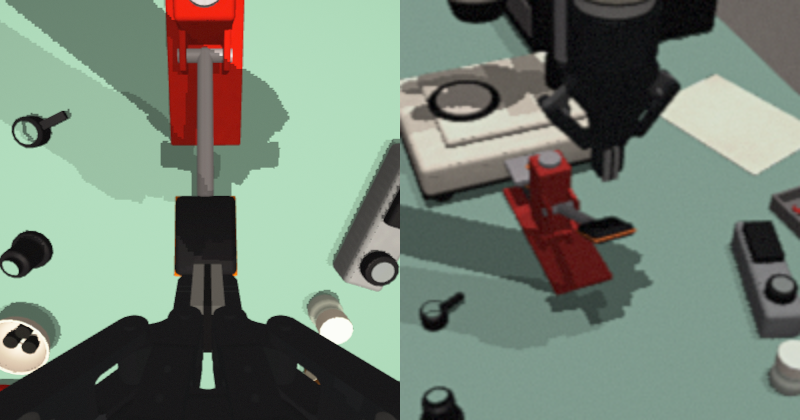

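The handle is fully back up and the jack has shifted by less than 1 mm. I'll make the second stroke and hold.

send_rows([
  {"claw":0,"offset":[0,0,-30],"spin":0},
  {"claw":0,"offset":[0,0,-46],"spin":0},
  {"claw":0,"offset":[0,0,-52],"spin":0},
  {"claw":0,"offset":[0,-2,-58],"spin":0},
  {"claw":0,"offset":[0,-5,-64],"spin":0},
  {"claw":0,"offset":[0,-8,-71],"spin":0},
  {"claw":0,"offset":[0,-11,-78],"spin":0},
  {"claw":0,"offset":[0,-13,-85],"spin":0},
  {"claw":0,"offset":[0,-15,-92],"spin":0},
  {"claw":0,"offset":[0,-17,-99],"spin":0},
  {"claw":0,"offset":[0,-19,-106],"spin":0},
  {"claw":0,"offset":[0,-20,-113],"spin":0},
  {"claw":0,"offset":[0,-21,-120],"spin":0},
  {"claw":0,"offset":[0,-21,-126],"spin":0},
  {"claw":0,"offset":[0,-21,-130],"spin":0},
  {"claw":0,"offset":[0,-21,-132],"spin":0},
  {"claw":0,"offset":[0,-21,-132],"spin":0},
  {"claw":0,"offset":[0,-21,-132],"spin":0},
  {"claw":0,"offset":[0,-21,-132],"spin":0},
  {"claw":0,"offset":[0,-21,-132],"spin":0},
])

```text
time: 15.0
ee_pos: [0.5549, -0.1482, 0.0743]
eef_rot: [0.693, 0.721, 0.0, 0.001]
force: [-2.5, 1.0, 9.9]
gripper_width: -0.005
grip_force: 4.6
```

Run:
```python
from h import *
o=get_obs();print(o["ee_pos"],o["force"],o["time"])
s=read_camera("side")[:,:,::-1].copy();t=read_camera("scene")[:,:,::-1]
cv=np.zeros((420,800,3),'uint8');cv[:,:400]=cv2.resize(t[160:370,220:420],None,fx=2,fy=2);cv[:,400:]=cv2.resize(s[100:310,200:400],None,fx=2,fy=2);cv2.imwrite("pics/c7.png",cv)
```

```text
[ 0.55485556 -0.14824573  0.07430143] [-2.51732711  1.03323335  9.90494372] 15.0
```

View pics/c7.png

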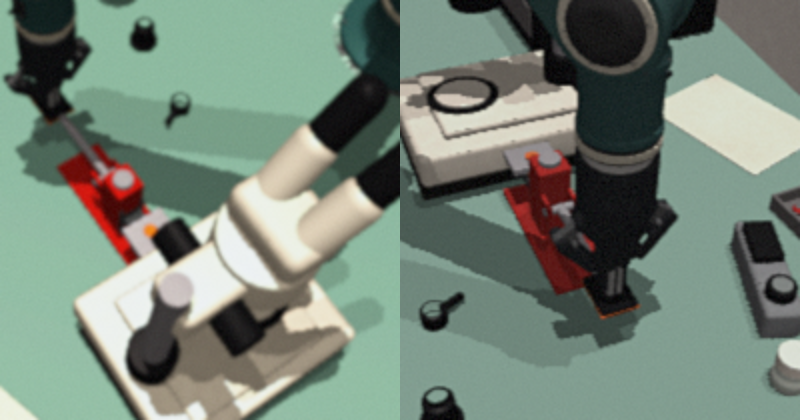

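The tab is raised with its dot showing at side crop (532,155). The handle is level, the fingers press with about 10 N, and nothing touches the microscope. I'm handing the job in.

```bash
python3 -c "
from workcell import *
print(close_job())"
```

```text
the job is handed in; nothing more can be done
None
```

I set the jack under the lift tab, gave it one full trial stroke, then pumped it down again and handed the job in at about 15 s with the handle held down at about 10 N and the microscope raised; no verdict came back.

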